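Click-test the push-button boxes and set the worn one aside

ROBOT

A 6-joint arm with a two-finger parallel gripper is mounted at the origin on the work surface. World frame = base frame: x ahead of the robot, y to its left, z up, the work surface at z = 0. Lengths are in m, angles in rad, forces in N, time in s.
With the tool pointing down it reaches from about 0.3 to 0.875 m from the base axis. Payload 6.4 kg.
Tool frame: the origin (TCP) lies on the centre line of the jaws, within the pads' length; the fingertips stand 25 mm ahead of it and the grasp point (between the pads) lies 6 mm ahead of it (ctrl.tips_ahead is the z of the fingertips in the tool frame, in m); z points along the fingers, x is the direction in which the jaws open and shut, and the axes are right-handed (so a half turn about z gives the same grasp; the last joint's range is limited). The gripper opens to 85 mm and grips with 20 to 120 N. Pads are 22 mm wide; open, the fingers measure 114 mm over their backs; the gripper's body (76 mm by 85 mm) begins 54 mm behind the grasp point. The pads swing forward as they close: fully open they stand 13 mm farther back than shut.
Start: joints at [-1.487, 0.181, 1.607, -0, 1.354, -0.206], TCP at [0.164, -0.551, 0.256] pointing down, gripper open.
Joint ranges: [-2.99, 2.99], [-0.89, 2.07], [0.3, 2.58], [-1.14, 4.28], [0, 2.63], [-3.12, 3.12]. Speed limits (rad/s): [2.57, 2.57, 3.01, 3.14, 3.14, 3.14].

INTERFACE

Orientations are given as a unit quaternion [w, x, y, z].
In Python, from bench import ctrl gives the robot as it stands.
- The arm moves only by the shell command python3 -m pendant 'ROWS'. ROWS is JSON, a list that holds one entry, the list of rows, each a list of 7 numbers: the shift along the tool's x, y, z in m, then the turn, a rotation vector about the tool's x, y, z in rad, then the closure, from -1 (fully open) to 1 (shut). A call has 1 to 10 rows; each row shifts and turns the commanded pose from where the row before left it, along the tool's axes as they then stand; what a row does not reach is not made up. A row lasts 1/10 s, in which the tool goes at most 50 mm and 8.59 degrees, less where a joint would pass 70% of its speed; a pose out of reach is approached as far as the arm can. A call with a gripper value outside its range is refused whole. The fingers move at their own pace and stop on an object; the grip force is fixed at half the most. Time passes only in rows, so rows that do not move let the fingers close. It gives the time, the measured TCP pose, the force and the opening at its end, in the units of the state.
- ctrl.get_obs(): the state, without advancing time (a new reading comes with each control period).
- ctrl.camera(name): name is "side" or "top" or "wrist"; returns (picture, depth): 480x640x3 uint8, red, green, blue; 480x640 float32, m along the optical axis (not along the pixel's ray), 0 where there is no reading.
- ctrl.calibration(name): a dict with "fov_y" (degrees; the focal length in pixels is half the picture's height over the tangent of half this angle, whatever the lens; pixels are square), "cx", "cy" (the principal point, pixels), "camera_from_world" (4x4, takes a point from world to camera coordinates). Camera axes: x right, y down, z forward; pixel columns grow to the right and rows downward; lengths in m; the calibration is good to about 2 mm. The wrist camera is an equidistant fisheye: a pixel r from the principal point sees the ray r / f radians off the axis. A picture is of the moment at which its call begins: read the wrist's pose just before it. calibration takes no time and is no camera call; for the wrist camera it gives the pose at the moment of the call.
- ctrl.hand_in(): hands the job in, once; it reports no verdict.
The state is a dict: "time_s": time; "q": joint angles; "dq": joint speeds; "joint_efforts": joint torques, N m; "eef_pos": TCP position; "eef_rot": TCP orientation; "wrist_force": force on the tool from outside, world axes, zero at the start; "torque": the same for the moment, N m; "opening": opening from 0.0 (shut) to 1.0 (fully open).
Only numpy, scipy, OpenCV 4.12 (cv2) and the standard library are available. Lean on these libraries where they do the work, as an engineer would, in place of code of your own. Each camera call takes 0.05 s, during which the arm holds its last target.

TASK

Click-test the three grey boxes with a round mushroom button: press each button fully down and let go. Two will stay down; leave those two boxes where they stand, buttons down. The one whose button springs back up is faulty: after testing it, stand it upright in the shallow empty yellow tray, flat on the tray's floor.

Things in the scene. Friction and masses are not known exactly. Their poses are not given: they have to be found in the camera images.
- box_a: Push-button box: grey plastic, 72 mm (its x) by 56 mm (its y) by 45 mm high, about 0.3 kg, loose, with a round black mushroom button 40 mm across in the middle of its top. Button top 67 mm above the underside when up, 57 mm when fully down. Origin: centre of the underside; z up. Grip it across the 56 mm width. One of the three such boxes is faulty; all look the same, and they stand in any order.
- box_b: Push-button box: grey plastic, 72 mm (its x) by 56 mm (its y) by 45 mm high, about 0.3 kg, loose, with a round black mushroom button 40 mm across in the middle of its top. Button top 67 mm above the underside when up, 57 mm when fully down. Origin: centre of the underside; z up. Grip it across the 56 mm width. One of the three such boxes is faulty; all look the same, and they stand in any order.
- box_c: Push-button box: grey plastic, 72 mm (its x) by 56 mm (its y) by 45 mm high, about 0.3 kg, loose, with a round black mushroom button 40 mm across in the middle of its top. Button top 67 mm above the underside when up, 57 mm when fully down. Origin: centre of the underside; z up. Grip it across the 56 mm width. One of the three such boxes is faulty; all look the same, and they stand in any order.
- button_a (a joint): Button of box_a, travel in m: 0 up, 0.010 fully down (straight down). Takes about 2 to 4 N. A sound button stays as far down as it was pushed; the faulty one springs back to 0 when let go.
- button_b (a joint): Button of box_b, travel in m: 0 up, 0.010 fully down (straight down). Takes about 2 to 4 N. A sound button stays as far down as it was pushed; the faulty one springs back to 0 when let go.
- button_c (a joint): Button of box_c, travel in m: 0 up, 0.010 fully down (straight down). Takes about 2 to 4 N. A sound button stays as far down as it was pushed; the faulty one springs back to 0 when let go.
- tray: Shallow empty open yellow tray, fixed, 170 mm (its x) by 150 mm (its y), 16 mm high, walls and floor 4 mm thick. Origin: centre of its underside, on the bench; z up. The deep yellow bins of fittings are not it. Two like grey boxes, one with a blank lid and one with a black bar-shaped turn handle in place of a mushroom button, are no part of the job.
Mind the look-alikes: they are no part of the job. Leave any blue look-alike of the box_a alone.

How it is judged:
By the outcome, as a careful person would: the job done as asked, in the order asked, and still so for the second after the job is handed in, with the robot touching nothing.
It also fails if it takes over 58 s, if anything falls off the work surface, if the arm or the gripper's body presses on something with over 40 N, if the wrist force passes 120 N, or if a joint passes its speed limit or range.

## Working session

There is one attempt and no reset: what is moved stays moved. The work goes in short steps, Python scripts to look and compute and a shell command to move; the robot and the scene stay as the last step left them, time stands still between calls to the robot, and variables do not carry over. Pictures are saved under pics/ and viewed, and the job is handed in when it is done.

```bash
ls; mkdir -p pics; python3 - <<'E'
from bench import ctrl
import cv2
o=ctrl.get_obs(); print(o['time_s'],o['eef_pos'],o['eef_rot'],o['opening'],ctrl.tips_ahead)
for n in ("top","side"):
    p,d=ctrl.camera(n); cv2.imwrite(f"pics/{n}0.png",p[:,:,::-1]); 
    import numpy as np; np.savez(f"{n}0.npz",p=p,d=d)
    print(ctrl.calibration(n))
E
```

```text
pics
0.0 [ 0.16428221 -0.55050259  0.25540518] [-6.48583395e-04  8.01798893e-01 -5.97593330e-01 -5.71438496e-04] 0.9978474841419777 0.025
{'fov_y': 44.78911193465043, 'cx': 314.5440417393316, 'cy': 248.30187342935835, 'camera_from_world': array([[ 0.02757188, -0.99961508, -0.00307857, -0.0195302 ],
       [-0.99591452, -0.02720462, -0.08610557,  0.47180657],
       [ 0.08598867,  0.00544009, -0.99628126,  1.11938667],
       [ 0.        ,  0.        ,  0.        ,  1.        ]])}
{'fov_y': 47.79519595147466, 'cx': 318.8071682944995, 'cy': 233.10784721219466, 'camera_from_world': array([[-0.71477853, -0.69894237,  0.02390016,  0.33809197],
       [-0.36462533,  0.34328901, -0.86556399,  0.24521554],
       [ 0.59677469, -0.62740116, -0.5002277 ,  0.78063012],
       [ 0.        ,  0.        ,  0.        ,  1.        ]])}
```

View pics/top0.png

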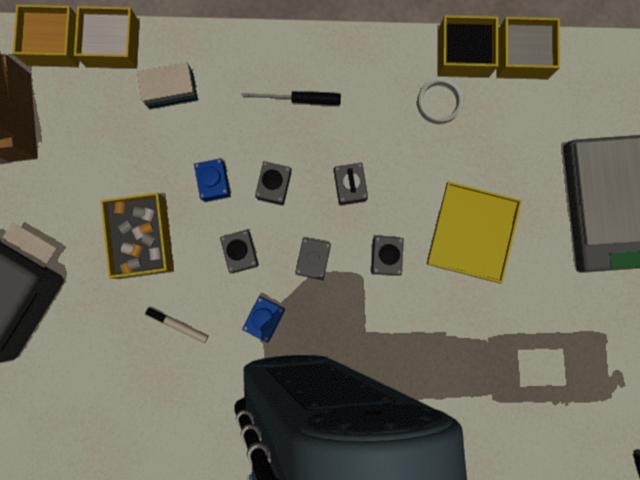

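View pics/side0.png

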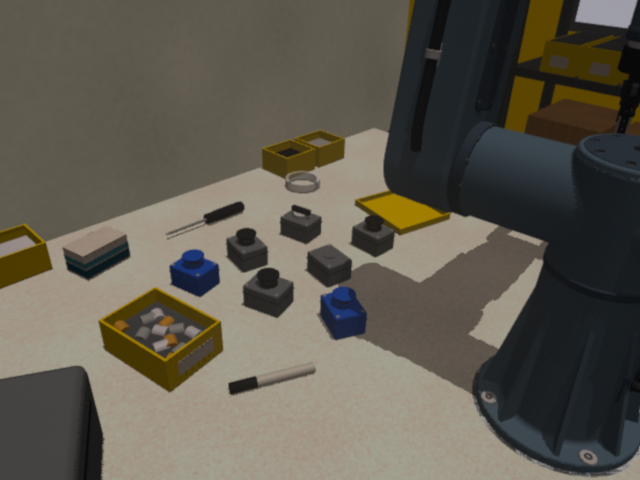

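The top view shows mushroom boxes at about (273,182), (238,250) and (388,255), and the tray at (474,232). The blank box is at (313,257), the turn-handle box at (350,182), and the blue look-alikes at (211,179) and (263,318).

```bash
cat > h.py <<'E'
import numpy as np, cv2
from bench import ctrl
def proj_inv(name,u,v,z):
    """pixel -> world point on plane z"""
    c=ctrl.calibration(name); f=240/np.tan(np.radians(c['fov_y'])/2); T=c['camera_from_world']; R=T[:3,:3]; t=T[:3,3]
    o=-R.T@t; r=R.T@np.array([(u-c['cx'])/f,(v-c['cy'])/f,1.]); return o+r*(z-o[2])/r[2]
def cloud(name,d):
    c=ctrl.calibration(name); f=240/np.tan(np.radians(c['fov_y'])/2); T=c['camera_from_world']
    v,u=np.mgrid[:480,:640]; P=np.stack([(u-c['cx'])/f*d,(v-c['cy'])/f*d,d],-1)
    return (P-T[:3,3])@T[:3,:3]
E
python3 - <<'E'
from h import *
D=np.load('top0.npz');p=D['p'];W=cloud('top',D['d'])
for n,(u,v) in dict(b1=(273,182),b2=(238,250),b3=(388,255),blank=(313,257)).items():
    s=(slice(v-30,v+31),slice(u-30,u+31)); w=W[s].reshape(-1,3); 
    col=p[s].reshape(-1,3).astype(int); blue=(col[:,2]-col[:,0])>40
    c0=W[v,u]
    near=(np.hypot(*(w[:,:2]-c0[:2]).T)<.055)&~blue
    bt=w[near&(w[:,2]>.058)]; bx=w[near&(w[:,2]>.036)]
    lid=bx
    r=cv2.minAreaRect((lid[:,:2]*1000).astype(np.float32))
    print(n,'btn',bt.mean(0).round(4) if len(bt) else None,len(bt),'lid',r, 'zlid',np.median(w[near&(w[:,2]>.036)&(w[:,2]<.052)][:,2]))
for q in [(449,184),(520,201),(502,281),(429,264)]: print(proj_inv('top',*q,.016).round(4))
t=W[200:265,455:495].reshape(-1,3);print('tray floor',np.median(t[:,2]))
a=cv2.resize(p[140:300,180:540],None,fx=2.2,fy=2.2,interpolation=cv2.INTER_CUBIC); cv2.imwrite('pics/crop0.png',a[:,:,::-1])
E
```

```text
b1 btn [0.5972 0.0784 0.0665] 336 lid ((597.703125, 78.67654418945312), (56.6178092956543, 73.10842895507812), 78.77896118164062) zlid 0.04442803154639085
b2 btn [0.4611 0.1402 0.0664] 351 lid ((461.3833923339844, 140.59951782226562), (72.57565307617188, 56.7061653137207), 16.869583129882812) zlid 0.04423857373042128
b3 btn [ 0.4605 -0.147   0.0664] 347 lid ((460.9129638671875, -147.36416625976562), (56.59082794189453, 72.4791030883789), 87.6399917602539) zlid 0.04421546814970396
blank btn None 0 lid ((451.00775146484375, -3.687816619873047), (55.7870979309082, 72.1580581665039), 79.56990051269531) zlid 0.04475842441724186
[ 0.6077 -0.2694  0.016 ]
[ 0.5774 -0.4098  0.016 ]
[ 0.4185 -0.3743  0.016 ]
[ 0.4478 -0.2315  0.016 ]
tray floor 0.0034850196907529416
```

View pics/crop0.png

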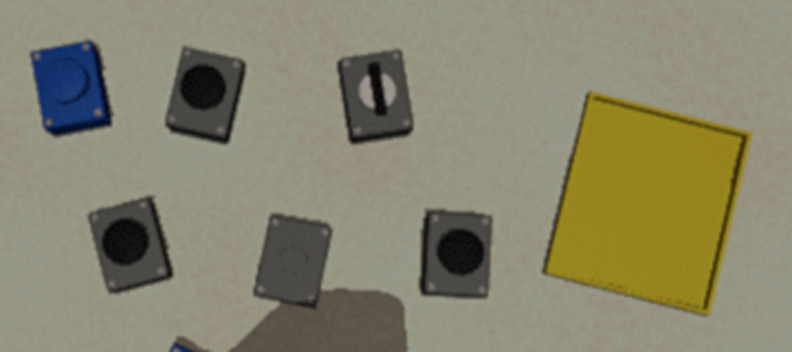

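```bash
cat >> h.py <<'E'
from scipy.spatial.transform import Rotation as Ro
def delta(xyz,yaw=None):
    """tool-frame shift, and turn, from measured pose to target TCP pose pointing down; yaw=deg of jaw axis"""
    o=ctrl.get_obs(); w,x,y,z=o['eef_rot']; R=Ro.from_quat([x,y,z,w]).as_matrix()
    d=R.T@(np.array(xyz)-o['eef_pos'])
    X=R[:,0].copy()
    cur=np.degrees(np.arctan2(X[1],X[0]))
    if yaw is None: yaw=cur
    yaw=cur+((yaw-cur+90)%180-90); a=np.radians(yaw)
    Rt=np.array([[np.cos(a),np.sin(a),0],[np.sin(a),-np.cos(a),0],[0,0,-1]])
    rv=Ro.from_matrix(R.T@Rt).as_rotvec()
    print('t',round(o['time_s'],2),'pos',o['eef_pos'].round(4),'yaw',round(cur,1),'F',np.round(o['wrist_force'],1),'open',round(o['opening'],3),'q',np.round(o['q'],2))
    print('shift',d.round(4),np.linalg.norm(d).round(3),'turn',rv.round(4))
E
python3 -c "
from h import *
delta([.4605,-.147,.105])"
python3 -m pendant '[[[-0.025,-0.033,0.0125,0,0,0,1],[-0.025,-0.033,0.0125,0,0,0,1],[-0.025,-0.033,0.0125,0,0,0,1],[-0.025,-0.033,0.0125,0,0,0,1],[-0.025,-0.033,0.0125,0,0,0,1],[-0.025,-0.033,0.0125,0,0,0,1],[-0.025,-0.033,0.0125,0,0,0,1],[-0.025,-0.033,0.0125,0,0,0,1],[-0.025,-0.033,0.0125,0,0,0,1],[-0.025,-0.033,0.0125,0,0,0,1]]]'
python3 -c "
from h import *
delta([.4605,-.147,.105])"
```

```text
t 0.1 pos [ 0.1643 -0.5505  0.2555] yaw -73.4 F [-0.4 -0.3  0.4] open 1.002 q [-1.49  0.18  1.61  0.    1.35 -0.21]
shift [-0.3018 -0.3991  0.1511] 0.523 turn [-0.0003  0.0016 -0.    ]
time_s: 1.1
eef_pos: [0.4097, -0.2155, 0.1307]
eef_rot: [-0.0, 0.802, -0.598, -0.0]
wrist_force: [1.2, -0.7, -0.0]
opening: 0.001
t 1.1 pos [ 0.4097 -0.2155  0.1307] yaw -73.4 F [ 1.2 -0.7 -0. ] open 0.001 q [-0.74  0.09  1.99  0.    1.06  0.54]
shift [-0.0512 -0.0683  0.0257] 0.089 turn [0. 0. 0.]
```

```bash
python3 -m pendant '[[[-0.022,-0.031,0.009,0,0,0,1],[-0.018,-0.025,0.009,0,0,0,1],[-0.009,-0.012,0.007,0,0,0,1],[0,0,0,0,0,0,1],[0,0,0,0,0,0,1]]]'
python3 -c "
from h import *
delta([.4605,-.147,.082])"
```

```text
time_s: 1.6
eef_pos: [0.46, -0.1506, 0.106]
eef_rot: [0.0, 0.802, -0.597, -0.0]
wrist_force: [0.1, -0.9, 0.2]
opening: 0.004
t 1.6 pos [ 0.46   -0.1506  0.106 ] yaw -73.3 F [ 0.1 -0.9  0.2] open 0.004 q [-0.56  0.18  1.95 -0.    1.01  0.72]
shift [-0.0033 -0.0016  0.024 ] 0.024 turn [0.0009 0.0005 0.    ]
```

```bash
python3 -m pendant '[[[-0.003,-0.001,0.007,0,0,0,1],[0,0,0.006,0,0,0,1],[0,0,0.005,0,0,0,1],[0,0,0.003,0,0,0,1],[0,0,0.002,0,0,0,1]]]'
python3 -m pendant '[[[0,0,0.001,0,0,0,1],[0,0,0,0,0,0,1]]]'
```

```text
time_s: 2.1
eef_pos: [0.4601, -0.1481, 0.0831]
eef_rot: [0.0, 0.802, -0.598, -0.0]
wrist_force: [-1.7, -1.5, 3.4]
opening: 0.002
time_s: 2.3
eef_pos: [0.4604, -0.1479, 0.0823]
eef_rot: [0.0, 0.802, -0.598, 0.0]
wrist_force: [-2.0, -2.2, 3.8]
opening: -0.002
```

```bash
python3 -m pendant '[[[0,0,0.0005,0,0,0,1],[0,0,0,0,0,0,1]]]'
python3 -m pendant '[[[0,0,0.0005,0,0,0,1],[0,0,0,0,0,0,1]]]'
```

```text
time_s: 2.5
eef_pos: [0.4605, -0.1478, 0.082]
eef_rot: [0.0, 0.802, -0.598, 0.0]
wrist_force: [-1.3, -1.9, 5.0]
opening: -0.002
time_s: 2.7
eef_pos: [0.4605, -0.1478, 0.082]
eef_rot: [0.0, 0.802, -0.597, 0.0]
wrist_force: [-4.4, -0.4, 9.1]
opening: -0.002
```

```bash
python3 -m pendant '[[[0,0,-0.012,0,0,0,1],[0,0,-0.016,0,0,0,1],[-0.039,-0.0118,0,0,0,0,1],[-0.039,-0.0118,0,0,0,0,1],[-0.039,-0.0118,0,0,0,0,1],[-0.039,-0.0118,0,0,0,0,1],[-0.039,-0.0118,0,0,0,0,1],[-0.039,-0.0118,0,0,0,0,1],[-0.039,-0.0118,0,0,0,0,1],[0,0,0,0,0,0,1]]]'
python3 - <<'E'
from h import *
delta([.4611,.1402,.082])
p,d=ctrl.camera('top');W=cloud('top',d); print(W[250:258,385:393,2].round(3)[::3])
c=W[240:275,370:410];print(c[...,2].max()); cv2.imwrite('pics/top1.png',p[:,:,::-1])
E
```

```text
time_s: 3.7
eef_pos: [0.4609, 0.142, 0.1098]
eef_rot: [-0.001, 0.803, -0.596, -0.0]
wrist_force: [0.8, -0.2, -1.1]
opening: -0.001
t 3.7 pos [0.4609 0.142  0.1098] yaw -73.1 F [ 0.8 -0.2 -1.1] open -0.001 q [0.05 0.17 1.95 0.   1.02 1.33]
shift [0.0018 0.0004 0.0278] 0.028 turn [-0.001   0.0016 -0.    ]
[[0.07  0.067 0.069 0.069 0.064 0.066 0.068 0.065]
 [0.067 0.069 0.063 0.068 0.068 0.068 0.067 1.156]
 [0.065 0.067 0.063 0.068 0.063 0.064 0.068 0.065]]
1.155789013362863
```

View pics/top1.png

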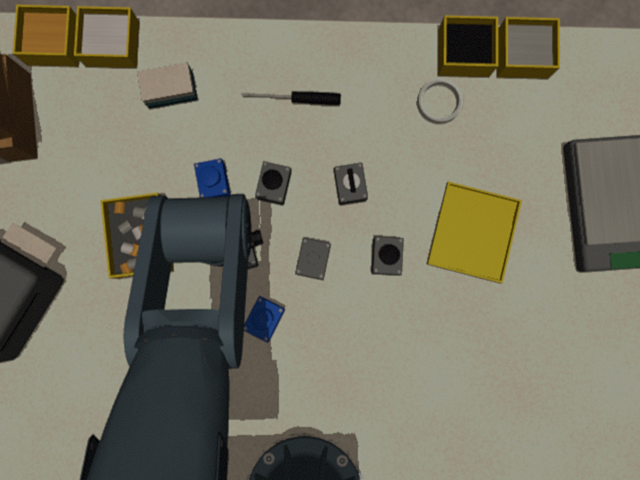

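The top view shows b3's button at (388,255) with its top at about 67 mm, so it has sprung back and b3 is the faulty one. I'll still test the other two.

```bash
python3 -m pendant '[[[0.001,0.0004,0.009,0,0,0,1],[0,0,0.008,0,0,0,1],[0,0,0.005,0,0,0,1],[0,0,0.003,0,0,0,1],[0,0,0.002,0,0,0,1],[0,0,0.001,0,0,0,1],[0,0,0,0,0,0,1]]]'
python3 -m pendant '[[[0,0,0.0005,0,0,0,1],[0,0,0,0,0,0,1]]]'
python3 -m pendant '[[[0,0,0.0005,0,0,0,1],[0,0,0,0,0,0,1]]]'
```

```text
time_s: 4.45
eef_pos: [0.4615, 0.1357, 0.082]
eef_rot: [0.001, 0.802, -0.598, 0.0]
wrist_force: [-3.7, -3.4, 11.1]
opening: -0.002
time_s: 4.65
eef_pos: [0.4615, 0.1357, 0.0819]
eef_rot: [0.001, 0.802, -0.598, 0.0]
wrist_force: [-5.8, -4.6, 15.7]
opening: -0.004
time_s: 4.85
eef_pos: [0.4615, 0.1357, 0.0819]
eef_rot: [0.001, 0.802, -0.598, 0.0]
wrist_force: [-7.7, -3.5, 19.9]
opening: 0.0
```

```bash
python3 -m pendant '[[[0,0,-0.012,0,0,0,1],[0,0,-0.016,0,0,0,1],[0.0234,-0.0284,0,0,0,0,1],[0.0234,-0.0284,0,0,0,0,1],[0.0234,-0.0284,0,0,0,0,1],[0.0234,-0.0284,0,0,0,0,1],[0,0,0,0,0,0,1],[0,0,0,0,0,0,1]]]'
python3 - <<'E'
from h import *
delta([.5972,.0784,.082])
p,d=ctrl.camera('top');W=cloud('top',d)
c=W[235:265,222:254].reshape(-1,3);c=c[(c[:,2]<.1)&(np.hypot(c[:,0]-.4611,c[:,1]-.1402)<.014)];print(len(c),np.median(c,0) if len(c) else 0)
cv2.imwrite('pics/top2.png',p[:,:,::-1])
E
```

```text
time_s: 5.65
eef_pos: [0.597, 0.0788, 0.1078]
eef_rot: [0.0, 0.801, -0.598, -0.001]
wrist_force: [-0.2, -0.3, 1.1]
opening: 0.001
t 5.65 pos [0.597  0.0788 0.1078] yaw -73.5 F [-0.2 -0.3  1.1] open 0.001 q [-0.07  0.41  1.64  0.    1.09  1.22]
shift [ 0.0004 -0.0001  0.0258] 0.026 turn [0.001  0.0006 0.    ]
0 0
```

```bash
python3 -m pendant '[[[0,0,0.009,0,0,0,1],[0,0,0.008,0,0,0,1],[0,0,0.004,0,0,0,1],[0,0,0.003,0,0,0,1],[0,0,0.002,0,0,0,1],[0,0,0,0,0,0,1]]]'
python3 -m pendant '[[[0,0,0.0005,0,0,0,1],[0,0,0,0,0,0,1]]]'
python3 -m pendant '[[[0,0,0.0005,0,0,0,1],[0,0,0,0,0,0,1]]]'
```

```text
time_s: 6.3
eef_pos: [0.5969, 0.0794, 0.0822]
eef_rot: [0.0, 0.802, -0.597, -0.0]
wrist_force: [-0.2, 0.0, 0.2]
opening: 0.0
time_s: 6.5
eef_pos: [0.5971, 0.0793, 0.0821]
eef_rot: [-0.0, 0.802, -0.598, 0.0]
wrist_force: [-2.7, 0.7, 2.9]
opening: 0.001
time_s: 6.7
eef_pos: [0.5971, 0.0793, 0.082]
eef_rot: [-0.0, 0.802, -0.598, 0.0]
wrist_force: [-3.6, 0.3, 7.3]
opening: -0.001
```

```bash
python3 -m pendant '[[[0,0,0.0005,0,0,0,1],[0,0,0,0,0,0,1]]]'
python3 -m pendant '[[[0,0,-0.02,0,0,0,1],[0,0,-0.035,0,0,0,1],[0.0296,0.0326,0,0,0,0,1],[0.0296,0.0326,0,0,0,0,1],[0.0296,0.0326,0,0,0,0,1],[0.0296,0.0326,0,0,0,0,1],[0.0296,0.0326,0,0,0,0,1],[0.0296,0.0326,0,0,0,0,-1],[0,0,0,0,0,0.11,-1],[0,0,0,0,0,0.11,-1]]]'
python3 -m pendant '[[[0,0,0,0,0,0.11,-1],[0,0,0,0,0,0,-1],[0,0,0,0,0,0,-1]]]'
python3 - <<'E'
from h import *
p,d=ctrl.camera('top');W=cloud('top',d);cv2.imwrite('pics/top3.png',p[:,:,::-1])
for n,c in dict(b1=(.5972,.0784),b2=(.4611,.1402),b3=(.4605,-.147)).items():
    r=np.hypot(W[...,0]-c[0],W[...,1]-c[1]); m=(r<.015)&(W[...,2]<.08)&(W[...,2]>.02); print(n,m.sum(),np.median(W[m],0).round(4) if m.any() else '')
delta([.4605,-.147,.035],87.6)
p,d=ctrl.camera('wrist');cv2.imwrite('pics/w3.png',p[:,:,::-1])
p,d=ctrl.camera('side');cv2.imwrite('pics/s3.png',p[:,:,::-1])
W=cloud('side',d)
for n,c in dict(b1=(.5972,.0784),b2=(.4611,.1402),b3=(.4605,-.147)).items():
    r=np.hypot(W[...,0]-c[0],W[...,1]-c[1]); m=(r<.02)&(W[...,2]<.08)&(W[...,2]>.02); print(n,m.sum(),np.percentile(W[m][:,2],[50,80,95]).round(4) if m.any() else '')
E
```

```text
time_s: 6.9
eef_pos: [0.5972, 0.0793, 0.082]
eef_rot: [-0.0, 0.802, -0.598, 0.0]
wrist_force: [-6.2, 0.2, 11.3]
opening: 0.002
time_s: 7.9
eef_pos: [0.4597, -0.1485, 0.1358]
eef_rot: [0.0, 0.729, -0.685, 0.0]
wrist_force: [-0.5, -0.3, 0.8]
opening: 0.503
time_s: 8.2
eef_pos: [0.4603, -0.1468, 0.1357]
eef_rot: [-0.0, -0.694, 0.72, -0.0]
wrist_force: [-0.7, 0.5, 0.4]
opening: 0.987
b1 188 [0.5968 0.0782 0.0564]
b2 196 [0.4609 0.1401 0.0567]
b3 0 
t 8.25 pos [ 0.4604 -0.1467  0.1357] yaw -92.1 F [ 0.5 -0.1 -0.8] open 0.996 q [-0.55  0.13  1.94 -0.    1.08  1.05]
shift [ 2.000e-04 -1.000e-04  1.007e-01] 0.101 turn [-0.0001 -0.0001  0.0044]
b1 220 [0.0549 0.0561 0.057 ]
b2 303 [0.0549 0.0562 0.057 ]
b3 13 [0.0433 0.0559 0.0639]
```

View pics/s3.png

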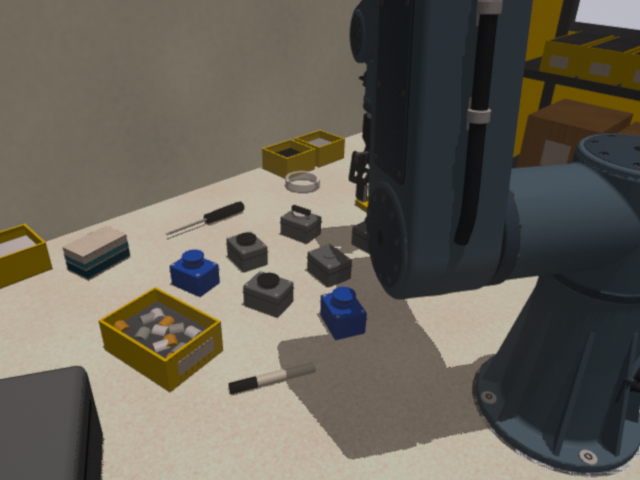

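View pics/top3.png

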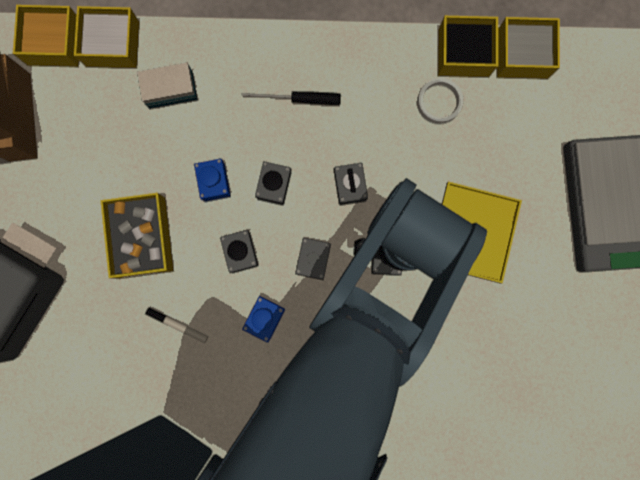

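View pics/w3.png

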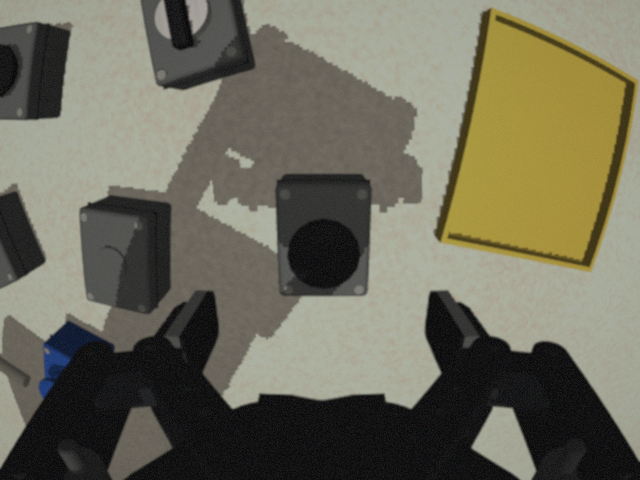

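b1 and b2 read 57 mm, so both buttons are down. In the wrist view the faulty box at (323,240) is centred between the open jaws.

```bash
python3 -m pendant '[[[0,0,0.025,0,0,0.004,-1],[0,0,0.025,0,0,0,-1],[0,0,0.025,0,0,0,-1],[0,0,0.015,0,0,0,-1],[0,0,0.01,0,0,0,-1],[0,0,0,0,0,0,-1]]]'
python3 -m pendant '[[[0,0,0,0,0,0,1],[0,0,0,0,0,0,1],[0,0,0,0,0,0,1],[0,0,0,0,0,0,1],[0,0,0,0,0,0,1],[0,0,0,0,0,0,1],[0,0,0,0,0,0,1]]]'
```

```text
time_s: 8.95
eef_pos: [0.4596, -0.1462, 0.0346]
eef_rot: [-0.0, -0.692, 0.722, 0.001]
wrist_force: [0.3, 0.3, 0.4]
opening: 1.0
time_s: 9.65
eef_pos: [0.4613, -0.1474, 0.0371]
eef_rot: [0.0, -0.691, 0.722, -0.001]
wrist_force: [-2.2, 1.1, 6.4]
opening: 0.644
```

```bash
python3 -m pendant '[[[0,0,-0.005,0,0,0,1],[0,0,-0.015,0,0,0,1],[0,0,-0.025,0,0,0,1],[0,0,-0.025,0,0,0,1],[0,0,0,0,0,0,1],[0,0,0,0,0,0,1]]]'
python3 - <<'E'
from h import *
delta([.5129,-.3213,.105],-103)
p,d=ctrl.camera('wrist');cv2.imwrite('pics/w4.png',p[:,:,::-1])
E
```

```text
time_s: 10.25
eef_pos: [0.4602, -0.1467, 0.1055]
eef_rot: [0.0, -0.691, 0.723, -0.0]
wrist_force: [-0.2, 0.3, -4.7]
opening: 0.648
t 10.25 pos [ 0.4602 -0.1467  0.1055] yaw -92.5 F [-0.2  0.3 -4.7] open 0.648 q [-0.55  0.18  1.95  0.    1.01  1.06]
shift [ 0.1721 -0.0604  0.0006] 0.182 turn [-0.0004 -0.0002  0.1827]
```

View pics/w4.png

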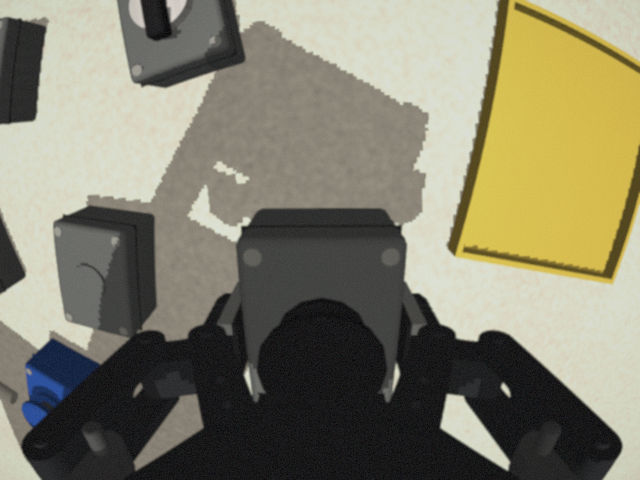

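The box is held level; its button shows at (320,355).

```bash
python3 -m pendant '[[[0.025,-0.009,0,0,0,0,1],[0.037,-0.013,0,0,0,0,1],[0.038,-0.0134,0,0,0,0,1],[0.037,-0.013,0,0,0,0,1],[0.025,-0.009,0,0,0,0,1],[0.01,-0.003,0,0,0,0.09,1],[0,0,0,0,0,0.093,1],[0,0,0,0,0,0,1],[0,0,0,0,0,0,1]]]'
python3 - <<'E'
from h import *
delta([.5129,-.3213,.045],-103)
E
```

```text
time_s: 11.2
eef_pos: [0.5121, -0.3203, 0.1039]
eef_rot: [-0.0, -0.623, 0.782, 0.002]
wrist_force: [-0.0, 0.2, -4.2]
opening: 0.65
t 11.2 pos [ 0.5121 -0.3203  0.1039] yaw -102.9 F [-0.   0.2 -4.2] open 0.65 q [-0.76  0.42  1.64  0.    1.09  1.04]
shift [ 0.0009 -0.0011  0.0589] 0.059 turn [0.0029 0.0018 0.0021]
```

```bash
python3 -m pendant '[[[0,0,0.02,0,0,0,1],[0,0,0.02,0,0,0,1],[0,0,0.012,0,0,0,1],[0,0,0.006,0,0,0,1],[0,0,0.003,0,0,0,1],[0,0,0,0,0,0,1],[0,0,0,0,0,0,1]]]'
```

```text
time_s: 11.9
eef_pos: [0.5136, -0.3217, 0.0456]
eef_rot: [0.0, -0.623, 0.783, -0.001]
wrist_force: [1.0, -0.8, -3.2]
opening: 0.649
```

```bash
python3 -m pendant '[[[0,0,0.002,0,0,0,1],[0,0,0.001,0,0,0,1],[0,0,0,0,0,0,1]]]'
python3 -m pendant '[[[0,0,0.001,0,0,0,1],[0,0,0.001,0,0,0,1],[0,0,0,0,0,0,1]]]'
```

```text
time_s: 12.2
eef_pos: [0.5131, -0.3213, 0.0418]
eef_rot: [0.0, -0.622, 0.783, -0.0]
wrist_force: [-0.9, 0.2, -4.6]
opening: 0.646
time_s: 12.5
eef_pos: [0.5133, -0.3214, 0.0411]
eef_rot: [-0.0, -0.622, 0.783, -0.0]
wrist_force: [-4.3, 4.0, 7.8]
opening: 0.647
```

Contact with the tray floor. I'll release and retreat.

```bash
python3 -m pendant '[[[0,0,0,0,0,0,-1],[0,0,0,0,0,0,-1],[0,0,0,0,0,0,-1],[0,0,0,0,0,0,-1],[0,0,0,0,0,0,-1],[0,0,0,0,0,0,-1]]]'
python3 -m pendant '[[[0,0,-0.01,0,0,0,-1],[0,0,-0.03,0,0,0,-1],[0,0,-0.04,0,0,0,-1],[0,0,-0.04,0,0,0,-1],[0,-0.01,-0.03,0,0,0,-1],[0,0.04,-0.01,0,0,0,-1],[0,0.045,0,0,0,0,-1],[0,0.045,0,0,0,0,-1],[0,0.045,0,0,0,0,-1],[0,0.04,0,0,0,0,-1]]]'
python3 - <<'E'
from h import *
delta([.5,-.3,.2])
p,d=ctrl.camera('top');W=cloud('top',d);cv2.imwrite('pics/top5.png',p[:,:,::-1])
p,_=ctrl.camera('wrist');cv2.imwrite('pics/w5.png',p[:,:,::-1])
p,_=ctrl.camera('side');cv2.imwrite('pics/s5.png',p[:,:,::-1])
for n,c in dict(b1=(.5972,.0784),b2=(.4611,.1402),b3=(.5133,-.3214)).items():
    r=np.hypot(W[...,0]-c[0],W[...,1]-c[1]); m=(r<.015)&(W[...,2]<.1)&(W[...,2]>.02); print(n,m.sum(),np.median(W[m],0).round(4) if m.any() else '')
    l=(r<.055)&(W[...,2]<.1)&(W[...,2]>.038)
    if l.any(): print(cv2.minAreaRect((W[l][:,:2]*1000).astype(np.float32)))
    l=l&(W[...,2]<.054)&(r>.023)
    if l.sum()>10:
        A=np.c_[W[l][:,:2],np.ones(l.sum())]; print('lid plane slope',np.linalg.lstsq(A,W[l][:,2],rcond=None)[0][:2].round(3),np.median(W[l][:,2]))
E
```

```text
time_s: 13.1
eef_pos: [0.5131, -0.3213, 0.0397]
eef_rot: [0.0, -0.622, 0.783, 0.0]
wrist_force: [-0.7, 0.4, -0.6]
opening: 1.002
time_s: 14.1
eef_pos: [0.3117, -0.2743, 0.2002]
eef_rot: [-0.0, -0.623, 0.783, -0.0]
wrist_force: [-0.3, -1.0, 0.8]
opening: 0.998
t 14.1 pos [ 0.3117 -0.2743  0.2002] yaw -103.0 F [-0.3 -1.   0.8] open 0.998 q [-1.01 -0.13  2.05 -0.    1.23  0.79]
shift [-0.0173 -0.1892  0.0003] 0.19 turn [-0.0004 -0.0007  0.    ]
b1 192 [0.5974 0.0784 0.0566]
((597.8630981445312, 78.35688781738281), (55.8896369934082, 73.1420669555664), 78.45636749267578)
lid plane slope [ 0.003 -0.002] 0.04422130158577745
b2 196 [0.4613 0.1403 0.0565]
((461.3971862792969, 140.42330932617188), (72.45990753173828, 56.333499908447266), 16.790084838867188)
lid plane slope [0.    0.004] 0.04439089173880091
b3 198 [ 0.5129 -0.3215  0.0707]
((512.46484375, -320.8826599121094), (57.34733200073242, 72.20518493652344), 77.8764419555664)
lid plane slope [ 0.005 -0.025] 0.048202080618848245
```

View pics/top5.png

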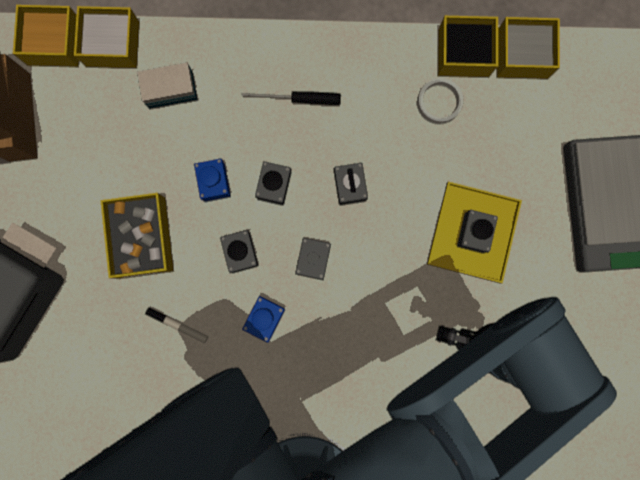

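View pics/w5.png

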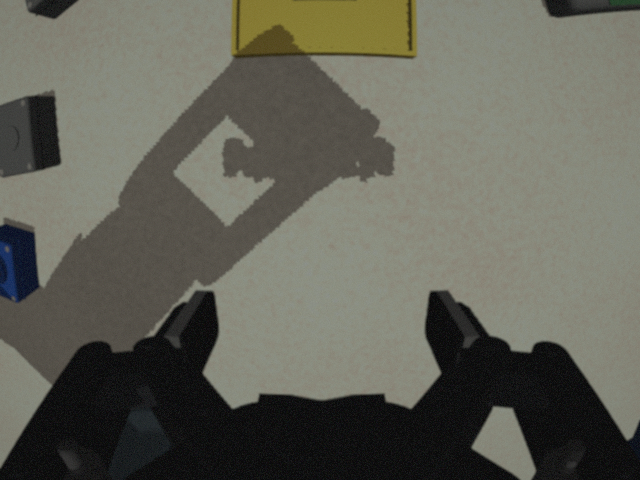

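The box stands in the tray at (481,230). Its lid is at 48 mm and its button at 71 mm, which means it is flat on the 4 mm floor. b1 and b2 have not moved and both buttons are down.

```bash
python3 -m pendant '[[[0,0,0,0,0,0,-1],[0,0,0,0,0,0,-1]]]'; python3 -c "
from bench import ctrl
print(ctrl.hand_in())"
```

```text
time_s: 14.45
eef_pos: [0.3143, -0.2758, 0.2005]
eef_rot: [0.0, -0.623, 0.783, -0.001]
wrist_force: [-0.4, -0.1, 0.0]
opening: 1.001
the job is handed in; nothing more can be done
None
```

I pressed all three mushroom buttons fully down to their stops. The box at about (0.46, -0.147) sprang back up, so I stood that one in the yellow tray. The job is handed in at 14.45 s on the robot's clock.

- **Sound boxes:** the two at (0.597, 0.078) and (0.461, 0.140) have not moved, and their button tops read about 56.5 mm, which is fully down.
- **Faulty box:** it stands near the tray's centre, with its lid at 48 mm and its button top at 71 mm. Both match a box sitting flat on the 4 mm floor.
- **Small disagreements:** the rough lid-plane fit for the box in the tray gave a slope of 0.025 along one axis. I took that as stray side pixels, since the heights agree with flat. The press on the box at (0.461, 0.140) landed about 4.5 mm off its button's centre, but the button still went all the way down.
- **Forces:** the highest wrist force I read was about 22 N, during one of the presses. The robot was clear of everything at hand-in.

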